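# Pull the keyed locator block for its height check

### The arm

A 6-joint arm with a two-finger parallel gripper is mounted at the origin on a cart in front of the work surface, level with it; the furniture and walls round the work are solid. World frame = base frame: x ahead of the robot, y to its left, z up, the work surface at z = 0. Lengths are in m, angles in rad, forces in N, time in s.
With the tool pointing down it reaches from about 0.3 to 1 m from the base axis. Payload 5.1 kg.
Tool frame: the origin (TCP) lies midway between the tips of the shut fingers; the grasp point (between the pads) lies 19 mm behind it (grasp_offset is the distance from the TCP to the grasp point, in m); z points along the fingers, y is the line along which they close (so a half turn about z gives the same grasp; the last joint's range is limited). The gripper opens to 95 mm and grips with 3 to 60 N. Pads are 20 mm wide; open, the fingers measure 119 mm over their backs; the gripper's body (75 mm by 180 mm) begins 59 mm behind the grasp point.
Start: joints at [-1.293, 0.124, 1.65, -0, 1.367, -0.083], TCP at [0.229, -0.608, 0.215] pointing down, gripper open.
Joint ranges: [-2.61, 2.61], [-1.02, 2.33], [0.03, 2.71], [-1.35, 4.49], [0.32, 2.68], [-2.91, 2.91]. Speed limits (rad/s): [2.57, 2.57, 3.14, 3.14, 3.14, 3.14].

### API

Orientations are given as [roll, pitch, yaw] about the fixed x, y, z axes, in that order (R = Rz(yaw) Ry(pitch) Rx(roll)).
In Python, from rig import * gives the robot as it stands.
- The arm moves only by the tool play_rows, never from a script. Its argument "motion" is a list of rows, each an object of numbers: "dx", "dy", "dz": the shift along the tool's x, y, z in m; "roll": the turn about the tool's z in degrees. In form: [{"dx": .., "dy": .., "dz": .., "roll": ..}, ...]. A call has 1 to 20 rows; each row shifts and turns the commanded pose from where the row before left it, along the tool's axes as they then stand; what a row does not reach is not made up. A row lasts 1/8 s, in which the tool goes at most 62.5 mm and 10.7 degrees, less where a joint would pass 70% of its speed; a pose out of reach is approached as far as the arm can. A call is refused whole if a number of a shift passes 0.0625 or a number of a turn 10.7, either way. A call with a gripper value outside its range is refused whole. "grip" is the finger opening in m, from 0 to 0.0951, set as the call begins (left out, the last holds). The fingers move at their own pace and stop on an object; the grip force is fixed at half the most. Time passes only in rows, so rows that do not move let the fingers close. It gives the time, the measured TCP pose, the force, the opening and the grip force at its end, in the units of the state.
- state(): the state, without advancing time (a new reading comes with each control period).
- camera(name): name is "scene" or "top"; returns a dict with "pixels" (384x512x3 uint8, red, green, blue), "intrinsics" (3x3 intrinsics, pixels), "distortion" ([k1, k2, p1, p2, k3] as OpenCV has them; the pictures are not rectified), "camera_from_world" (4x4, takes a point from world to camera coordinates). Camera axes: x right, y up, looking along -z (the intrinsics and any distortion apply to the point x, -y, -z); pixel columns grow to the right and rows downward; lengths in m; the calibration is good to about 2 mm. A picture is of the moment at which its call begins. There is no depth.
- finish_job(): hands the job in; it is judged then, once.
The state is a dict: "time_s": time; "joint_pos": joint angles; "qd": joint speeds; "tau": joint torques, N m; "tcp_pos": TCP position; "ee_rot": TCP orientation; "ft_force": force on the tool from outside, world axes, zero at the start; "ft_torque": the same for the moment, N m; "finger_gap": opening from 0.0 (shut) to 1.0 (fully open); "grip_force": force on a finger pad.
Only numpy, scipy, OpenCV 4.12 (cv2) and the standard library are available. Lean on these libraries where they do the work, as an engineer would, in place of code of your own. Each camera call takes 0.05 s, during which the arm holds its last target. There are 200 camera calls.

### The job

In the rack stand three keyed aluminium blocks, locked together side by side by T-shaped keys. The one with the flat tab handle is due for its height check: lift it straight up out of the row, leaving the other two blocks seated in the rack. Set it down upright in the open end of the height gauge's lane with the tab's broad faces square across the lane, slide it in under the two overhanging lips until it meets the end stop, and leave it standing there.

Things in the scene. Friction and masses are not known exactly. Their poses are not given: they have to be found in the camera images.
- tab_block_centre (a point): aluminium block with a flat upright tab, the one to check: body 44 (x) by 46.5 (y) by 30 high; T-key on its +y side, slot in its -y side, 58.5 overall along y. Tab 12 thick in x, 24 wide in y, 55 tall, on the outline's centre; total height 85, about 0.25 kg. Point: outline's centre, 42.5 above the underside; z up, axes parallel to the rack's at the start. In any of the 3 places
- knob_block_centre (a point): neighbour that stays in the rack: same keyed body, on top a round aluminium knob 48 mm tall, 24 mm head on a 12 mm neck. Point: centre of the outline, 39 mm above the underside
- pins_block_centre (a point): neighbour that stays in the rack: same keyed body, on top two round steel pins 9 mm thick, 48 mm tall, side by side along y. Point: centre of the outline, 39 mm above the underside
- rack: dark steel rack, fixed, 80 (x) by 212 mm (y): floor 8 thick, rims along front and back 14 above the floor, a fixed keyed end piece at each end. Origin on the bench top under the middle place; places at y = -48, 0, 48 mm, blocks standing on the floor. Keys have 1.5 mm play, run the blocks' full 30 mm height: a block is free once raised over 30 mm
- gauge: height gauge, fixed: base 190 (x) by 112 by 10 mm thick, its top is the lane floor. Origin on the bench top under the base's centre; lane runs to +x. Two lips overhang it from x = 15 to 92 mm, undersides 34 and tops 41 mm above the lane floor, a 36 mm slot between them for the handle. A stop 30 mm high closes the lane, its face at x = 72 mm
- gauge_entry (a point): on the lane floor (10 mm above the bench), mid open end, 50 mm to -x of the gauge's origin: a block fits here without reaching the lips. Here the side guides, 16 mm high above the floor, taper from 80 mm apart at the mouth (x = -93 mm of the gauge) to 65 mm at x = -8; on from there the lane is 65 mm wide. Axes as the gauge's
- gauge_seat (a point): on the lane floor under the lips, 50 mm to +x of the gauge's origin: where the centre of the block's underside is when the block touches the stop. Axes as the gauge's
Not all that is in view belongs to the job. Leave any green, red or yellow look-alike of the part that bears knob_block_centre alone.

How it is judged:
On the way:
1. the tab block has been lifted clear above the row, upright, the other two still seated (z of tab_block_centre in the frame of rack above 0.0835 m and angle between tab_block_centre's own z axis and vertical below 0.3 rad and z of knob_block_centre in the frame of rack between 0.041 and 0.053 m and angle between each of knob_block_centre, pins_block_centre's own z axis and vertical below 0.12 rad and x of knob_block_centre in the frame of rack between -0.008 and 0.008 m and y of knob_block_centre in the frame of rack between -0.056 and 0.056 m and z of pins_block_centre in the frame of rack between 0.041 and 0.053 m and x of pins_block_centre in the frame of rack between -0.008 and 0.008 m and y of pins_block_centre in the frame of rack between -0.056 and 0.056 m), for 0.05 s.
At the end, for the whole second after the job is handed in: The tab block stands upright (within 0.08 rad) on the gauge's lane floor (within 3 mm), under the lips and within 5 mm of the end stop; the knob block and the pin block are still seated in the rack, upright (within 0.12 rad) and within 6 mm of their height (x of tab_block_centre in the frame of gauge between 0.045 and 0.055 m and y of tab_block_centre in the frame of gauge between -0.007 and 0.007 m and z of tab_block_centre in the frame of gauge between 0.0495 and 0.0555 m and angle between tab_block_centre's own z axis and vertical below 0.08 rad and z of knob_block_centre in the frame of rack between 0.041 and 0.053 m and angle between each of knob_block_centre, pins_block_centre's own z axis and vertical below 0.12 rad and x of knob_block_centre in the frame of rack between -0.008 and 0.008 m and y of knob_block_centre in the frame of rack between -0.056 and 0.056 m and z of pins_block_centre in the frame of rack between 0.041 and 0.053 m and x of pins_block_centre in the frame of rack between -0.008 and 0.008 m and y of pins_block_centre in the frame of rack between -0.056 and 0.056 m); the robot touches nothing.
It fails at once if the knob block or the pin block is pulled up out of its seat by more than 12 mm (z of any of knob_block_centre, pins_block_centre in the frame of rack above 0.059 m).
It fails at once if the tab block is tipped over (more than 0.6 rad) (angle between tab_block_centre's own z axis and vertical above 0.6 rad).
It also fails if it takes over 48 s, if anything falls off the work surface, if the arm or the gripper's body presses on something with over 40 N, if the wrist force passes 120 N, or if a joint passes its speed limit or range.

## Working session

There is one attempt and no reset: what is moved stays moved. The work goes in short steps, Python scripts to look and compute and a tool call to move; the robot and the scene stay as the last step left them, time stands still between calls to the robot, and variables do not carry over. Pictures are saved under pics/ and viewed, at most 10 in all, crops included, and the job is handed in when it is done.

Besides the shell and the picture viewer there is one more tool, called after "Request:" as name(argument=value, ...) on one line, values as JSON. play_rows: Moves the arm, as the interface text tells. Its arguments: {"type":"object","properties":{"motion":{"type":"array"},"grip":{"type":"number"}},"required":["motion"]}

```bash
mkdir -p pics
python3 - <<'E'
from rig import *
import cv2, numpy as np
for n in ("scene","top"):
    c=camera(n); np.savez(f"{n}0.npz",**{k:np.array(v) for k,v in c.items()})
    cv2.imwrite(f"pics/{n}0.png",cv2.resize(c["pixels"][:,:,::-1],(800,600),interpolation=cv2.INTER_CUBIC))
    print(n,np.round(c["intrinsics"],1).tolist(),c["distortion"],np.round(c["camera_from_world"],3).tolist())
s=state();print(s["tcp_pos"],s["ee_rot"],s["finger_gap"],s["time_s"])
E
```

```text
scene [[468.3, 0.0, 259.3], [0.0, 468.3, 194.5], [0.0, 0.0, 1.0]] [-0.14452312  0.          0.          0.          0.        ] [[0.501, -0.865, 0.002, -0.263], [0.407, 0.237, 0.882, -0.276], [-0.764, -0.441, 0.471, -0.845], [0.0, 0.0, 0.0, 1.0]]
top [[422.5, 0.0, 255.7], [0.0, 422.5, 185.8], [0.0, 0.0, 1.0]] [-0.13898759  0.          0.          0.          0.        ] [[-0.017, -0.999, -0.034, 0.014], [0.998, -0.019, 0.065, -0.482], [-0.066, -0.033, 0.997, -1.044], [0.0, 0.0, 0.0, 1.0]]
[ 0.22927007 -0.60759136  0.2135055 ] [-3.13970813e+00 -1.54813589e-04  3.60801191e-01] 0.9981945569352833 0.1
```

View pics/scene0.png

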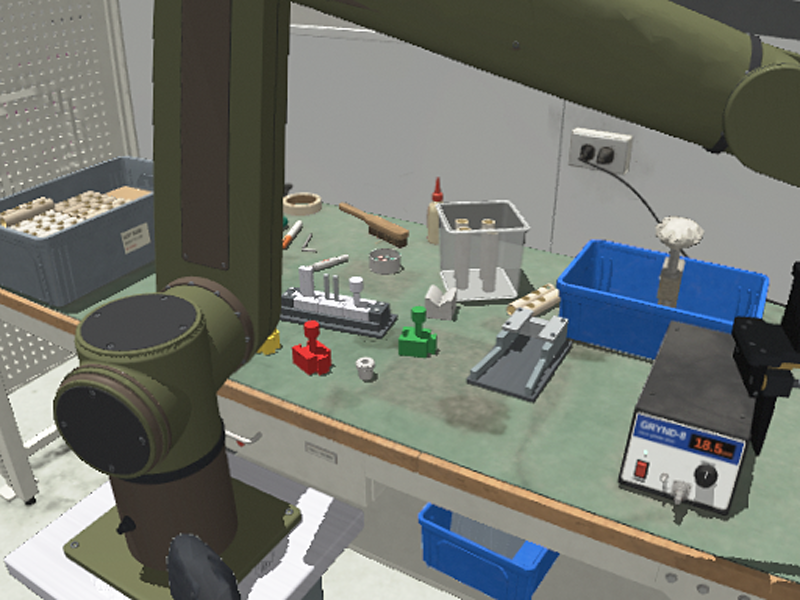

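View pics/top0.png

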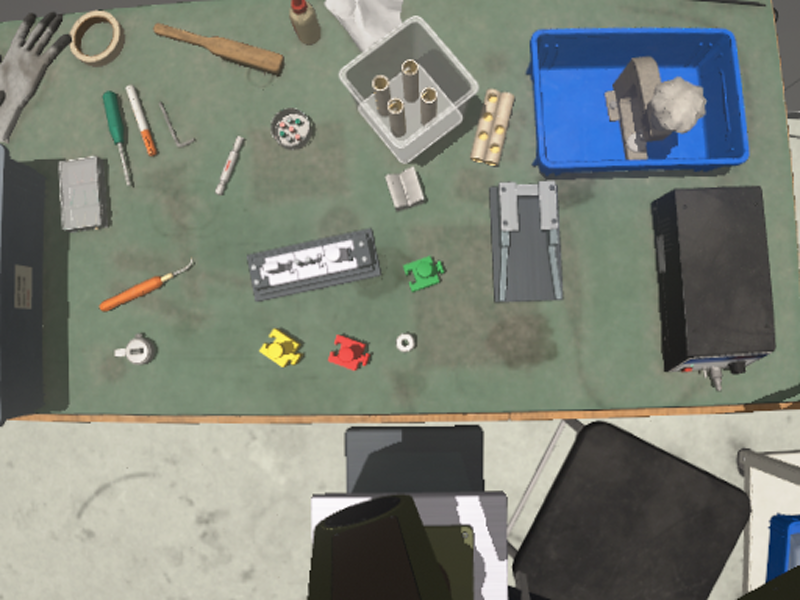

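The tab block is the left one in the row (top ≈ (268,270), place +y), with the pins in the middle and the knob on the right at about (343,250). The gauge is at about (527,240), with its lane running away from the robot. Next I'll enlarge both for corner picking.

Run:
```python
import cv2, numpy as np
t=np.load("top0.npz")["pixels"][:,:,::-1]
a=cv2.resize(t[140:198,150:250],(800,464),interpolation=cv2.INTER_CUBIC)
b=cv2.resize(t[108:198,305:370],(433,600),interpolation=cv2.INTER_CUBIC)
cv2.imwrite("pics/a.png",a);cv2.imwrite("pics/b.png",b)
```

```text
(no output)
```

View pics/a.png

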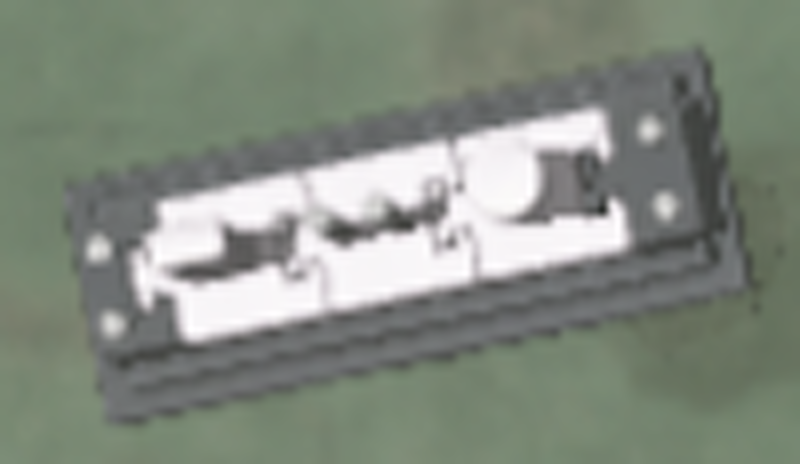

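View pics/b.png

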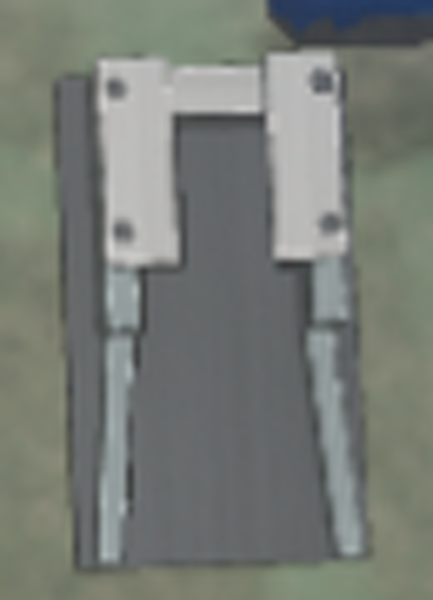

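Crop a shows the tab top near (187,240), the body's front-left corner at (182,342) and the rack base corners at (110,420) and (748,285). Crop b shows the gauge: lips with inner ends at (180,262) and (275,262), and base front corners at (80,567) and (368,557). I'll fit the poses and overlay the models.

```bash
cat > h.py <<'E'
import cv2, numpy as np
from scipy.optimize import least_squares
def load(n):
    d=np.load(n); return {k:d[k] for k in d.files}
def proj(c,P):
    M=c["camera_from_world"]; q=np.asarray(P,float)@M[:3,:3].T+M[:3,3]; q=q*[1,-1,-1]
    return cv2.projectPoints(q,np.zeros(3),np.zeros(3),c["intrinsics"],c["distortion"])[0][:,0]
def place(p,L):
    x,y,a=p; L=np.asarray(L,float); C,S=np.cos(a),np.sin(a)
    return np.c_[x+C*L[:,0]-S*L[:,1], y+S*L[:,0]+C*L[:,1], L[:,2]]
def fit(c,L,uv,p0):
    r=least_squares(lambda p:(proj(c,place(p,L))-uv).ravel(),p0,x_scale=[.1,.1,.1])
    return r.x,r.fun.reshape(-1,2)
def box(x0,x1,y0,y1,z0,z1):
    return [(x,y,z) for z in(z0,z1) for x,y in((x0,y0),(x1,y0),(x1,y1),(x0,y1))]
def drawbox(im,c,p,b,col,off,s):
    q=((proj(c,place(p,box(*b)))-off+.5)*s-.5)
    q=np.round(q).astype(int)
    for i in range(4):
        for a,b2 in((i,(i+1)%4),(4+i,4+(i+1)%4),(i,4+i)): cv2.line(im,tuple(map(int,q[a])),tuple(map(int,q[b2])),col,1,cv2.LINE_AA)
E
python3 - <<'E'
from h import *
t=load("top0.npz"); s=load("scene0.npz")
A=lambda l:(np.array(l)+.5)/8-.5+[150,140]
B=lambda l:(np.array(l)+.5)/6.66-.5+[305,108]
# rack: near base corners z0; far rim corners z=22; body tops z=38
L=[(-.04,.106,0),(-.04,-.106,0)]; uv=A([(110,420),(748,285)])
r,e=fit(t,L,uv,[.5,.1,0]); print("rack base",r,e.round(2).tolist())
L=[(.022,.048+.01725,.038),(-.022,.048+.01725,.038),(.022,-.048-.02925,.038),(-.022,-.048-.02925,.038)]
r2,e=fit(t,L,A([(160,203),(182,342),(605,108),(630,245)]),r); print("blocks",r2,e.round(2).tolist())
L=[(-.095,.056,.0),(-.095,-.056,.0),(.015,.018,.051),(.015,-.018,.051),(.092,.018,.051),(.092,-.018,.051)]
g,e=fit(t,L,B([(80,567),(368,557),(180,262),(275,262),(167,60),(267,57)]),[.5,-.3,0]); print("gauge",g,e.round(2).tolist())
np.savez("p.npz",r=r2,g=g)
can=np.zeros((600,800,3),np.uint8)
def view(c,off,w,h,k):
    im=c["pixels"][:,:,::-1][off[1]:off[1]+h,off[0]:off[0]+w]
    im=cv2.resize(im,(w*k,h*k),interpolation=cv2.INTER_CUBIC)
    Y=.048
    drawbox(im,c,r2,(-.04,.04,-.106,.106,0,.022),(0,0,255),off,k)
    drawbox(im,c,r2,(-.006,.006,Y-.012,Y+.012,.038,.093),(0,255,0),off,k)
    drawbox(im,c,r2,(-.022,.022,Y-.02925,Y+.01725,.008,.038),(255,0,0),off,k)
    drawbox(im,c,g,(-.095,.095,-.056,.056,0,.01),(0,0,255),off,k)
    drawbox(im,c,g,(.015,.092,-.018,.018,.044,.051),(0,255,0),off,k)
    return im
can[:290,:500]=view(t,(150,140),100,58,5)
can[:270,520:715]=view(t,(305,108),65,90,3)
can[295:595,:400]=view(s,(175,165),80,60,5)
can[295:595,410:770]=view(s,(295,190),72,60,5)
cv2.imwrite("pics/ov.png",can)
E
```

```text
rack base [0.53088408 0.14902416 0.18836577] [[-0.25, 0.05], [0.24, -0.05]]
blocks [0.52781458 0.15162967 0.18727495] [[-0.22, 0.02], [0.29, -0.16], [-0.22, -0.0], [0.14, 0.15]]
gauge [ 0.55693386 -0.20072043  0.02388816] [[-0.43, 0.97], [0.12, 0.57], [0.04, 0.1], [0.43, -0.49], [0.16, -0.51], [-0.31, -0.62]]
```

View pics/ov.png

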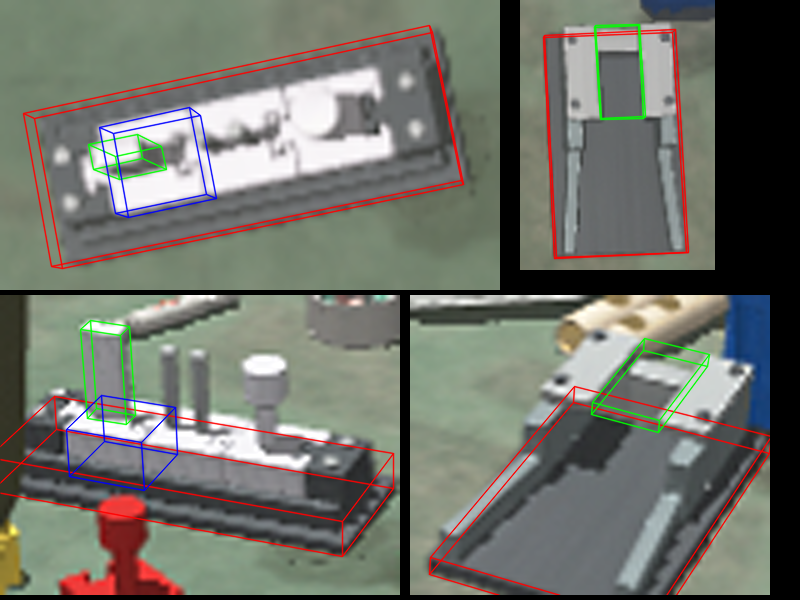

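The overlay is about 1 px (2–3 mm) off at the tab: the drawn tab sits left of the real one in both views. I'll measure the tab directly.

Run:
```python
from h import *
t=load("top0.npz"); s=load("scene0.npz")
can=np.zeros((600,800,3),np.uint8)
a=t["pixels"][160:190,160:193,::-1]; can[:360,:396]=cv2.resize(a,None,fx=12,fy=12,interpolation=cv2.INTER_CUBIC)
a=s["pixels"][165:208,185:215,::-1]; can[:516,400:760]=cv2.resize(a,None,fx=12,fy=12,interpolation=cv2.INTER_CUBIC)
cv2.imwrite("pics/tab.png",can)
```

```text
(no output)
```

View pics/tab.png

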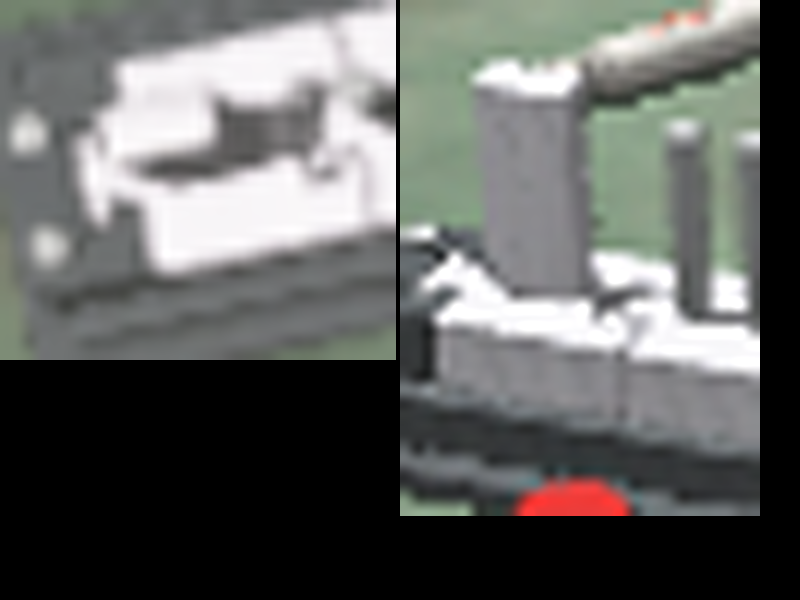

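Run:
```python
from h import *
t=load("top0.npz"); s=load("scene0.npz"); p=np.load("p.npz"); yaw=p["r"][2]
c,S=np.cos(yaw),np.sin(yaw); print("pred tab",p["r"][:2]+.048*np.array([-S,c]))
us=(np.array([(478,93),(580,97),(505,292),(590,297)])-[400,0]+.5)/12-.5+[185,165]
ut=(np.array([(215,143),(107,162),(212,95)])+.5)/12-.5+[160,160]
Ls=[(-.006,.012,.093),(-.006,-.012,.093),(-.006,.012,.038),(-.006,-.012,.038)]
Lt=[(-.006,-.012,.093),(-.006,.012,.093),(.006,-.012,.093)]
f=lambda cam,L,u,q:(proj(cam,place([q[0],q[1],yaw],L))-u).ravel()
for nm,F in(("s",lambda q:f(s,Ls,us,q)),("t",lambda q:f(t,Lt,ut,q)),("both",lambda q:np.r_[f(s,Ls,us,q),f(t,Lt,ut,q)])):
    r=least_squares(F,[.52,.19]);print(nm,r.x.round(4),r.fun.reshape(-1,2).round(1).tolist())
```

```text
pred tab [0.51887783 0.1987904 ]
s [0.5208 0.1974] [[0.5, -1.0], [-0.2, -0.1], [-0.5, 0.1], [0.1, 1.0]]
t [0.5181 0.1989] [[0.5, 0.1], [-0.3, 0.7], [-0.2, -0.8]]
both [0.5191 0.1979] [[-0.0, -0.9], [-0.7, 0.1], [-1.0, 0.3], [-0.4, 1.2], [0.9, -0.3], [0.1, 0.2], [0.2, -1.3]]
```

Request:
play_rows(motion=[{"dz": -0.04,"roll": -10},{"dz": -0.045,"roll": -10},{"roll": -10},{"roll": -10},{"roll": -10},{"roll": -10},{"roll": -10},{"roll": -10},{}], grip=0.05)

```text
schema error: expected keys dx, dy, dz, roll
```

Request:
play_rows(motion=[{"dx": 0,"dy": 0,"dz": -0.04,"roll": -10},{"dx": 0,"dy": 0,"dz": -0.045,"roll": -10},{"dx": 0,"dy": 0,"dz": 0,"roll": -10},{"dx": 0,"dy": 0,"dz": 0,"roll": -10},{"dx": 0,"dy": 0,"dz": 0,"roll": -10},{"dx": 0,"dy": 0,"dz": 0,"roll": -10},{"dx": 0,"dy": 0,"dz": 0,"roll": -10},{"dx": 0,"dy": 0,"dz": 0,"roll": -10},{"dx": 0,"dy": 0,"dz": 0,"roll": 0}], grip=0.05)

```text
time_s: 1.23
tcp_pos: [0.2294, -0.6079, 0.299]
ee_rot: [-3.142, -0.001, 1.755]
ft_force: [0.3, -0.4, 0.3]
finger_gap: 0.525
grip_force: 0.0
```

Request:
play_rows(motion=[{"dx": 0.02,"dy": 0.012,"dz": 0,"roll": 0},{"dx": 0.038,"dy": 0.0225,"dz": 0,"roll": 0},{"dx": 0.04,"dy": 0.0235,"dz": 0,"roll": 0},{"dx": 0.04,"dy": 0.0235,"dz": 0,"roll": 0},{"dx": 0.04,"dy": 0.0235,"dz": 0,"roll": 0},{"dx": 0.04,"dy": 0.0235,"dz": 0,"roll": 0},{"dx": 0.04,"dy": 0.0235,"dz": 0,"roll": 0},{"dx": 0.04,"dy": 0.0235,"dz": 0,"roll": 0},{"dx": 0.04,"dy": 0.0235,"dz": 0,"roll": 0},{"dx": 0.04,"dy": 0.0235,"dz": 0,"roll": 0},{"dx": 0.04,"dy": 0.0235,"dz": 0,"roll": 0},{"dx": 0.04,"dy": 0.0235,"dz": 0,"roll": 0},{"dx": 0.04,"dy": 0.0235,"dz": 0,"roll": 0},{"dx": 0.04,"dy": 0.0235,"dz": 0,"roll": 0},{"dx": 0.04,"dy": 0.0235,"dz": 0,"roll": 0},{"dx": 0.04,"dy": 0.0235,"dz": 0,"roll": 0},{"dx": 0.04,"dy": 0.0235,"dz": 0,"roll": 0},{"dx": 0.04,"dy": 0.0235,"dz": 0,"roll": 0},{"dx": 0.04,"dy": 0.0245,"dz": 0,"roll": 0},{"dx": 0,"dy": 0,"dz": 0,"roll": 0}])

```text
time_s: 3.72
tcp_pos: [0.5203, 0.1999, 0.2988]
ee_rot: [-3.14, -0.0, 1.758]
ft_force: [-0.3, 0.5, -0.1]
finger_gap: 0.529
grip_force: 0.0
```

Request:
play_rows(motion=[{"dx": -0.0017,"dy": -0.001,"dz": 0.02,"roll": 0},{"dx": 0,"dy": 0,"dz": 0.04,"roll": 0},{"dx": 0,"dy": 0,"dz": 0.04,"roll": 0},{"dx": 0,"dy": 0,"dz": 0.04,"roll": 0},{"dx": 0,"dy": 0,"dz": 0.03,"roll": 0},{"dx": 0,"dy": 0,"dz": 0.02,"roll": 0},{"dx": 0,"dy": 0,"dz": 0.01,"roll": 0},{"dx": 0,"dy": 0,"dz": 0,"roll": 0}])

```text
time_s: 4.72
tcp_pos: [0.5195, 0.1954, 0.0994]
ee_rot: [-3.141, 0.0, 1.756]
ft_force: [0.7, 0.8, -0.3]
finger_gap: 0.526
grip_force: 0.0
```

Run:
```python
from rig import *
import cv2, numpy as np
can=np.zeros((600,800,3),np.uint8)
c=camera("scene");can[:480,:400]=cv2.resize(c["pixels"][150:246,175:255,::-1],None,fx=5,fy=5,interpolation=cv2.INTER_CUBIC)
c=camera("top");can[:400,400:800]=cv2.resize(c["pixels"][130:210,150:230,::-1],None,fx=5,fy=5,interpolation=cv2.INTER_CUBIC)
cv2.imwrite("pics/g1.png",can)
```

```text
(no output)
```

View pics/g1.png

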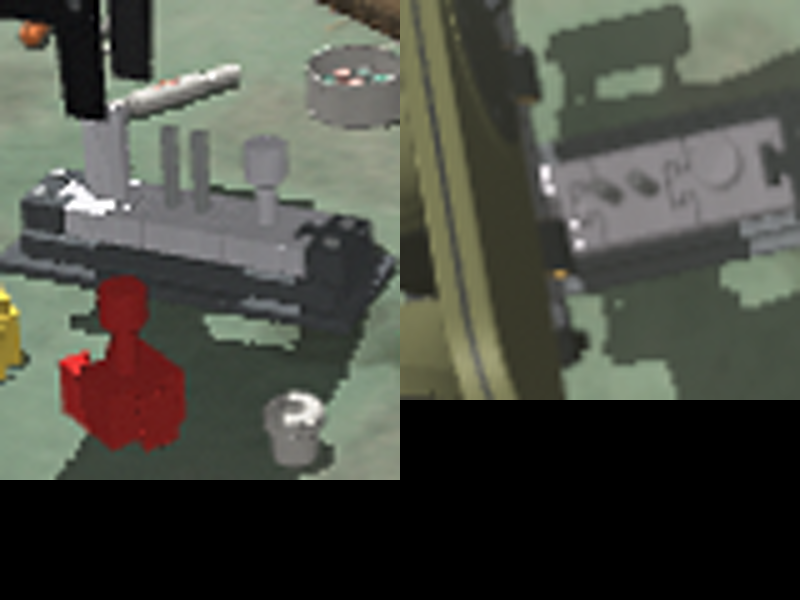

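The fingers straddle the tab evenly: near tip at about (84,115), far tip at about (132,78), tab between them. Descending and closing.

Request:
play_rows(motion=[{"dx": 0.002,"dy": 0,"dz": 0.012,"roll": 0},{"dx": 0,"dy": 0,"dz": 0.015,"roll": 0},{"dx": 0,"dy": 0,"dz": 0.011,"roll": 0},{"dx": 0,"dy": 0,"dz": 0.005,"roll": 0},{"dx": 0,"dy": 0,"dz": 0,"roll": 0},{"dx": 0,"dy": 0,"dz": 0,"roll": 0}])

```text
time_s: 5.58
tcp_pos: [0.5196, 0.1979, 0.0571]
ee_rot: [3.141, -0.0, 1.757]
ft_force: [-0.2, -0.0, -0.5]
finger_gap: 0.525
grip_force: 0.0
```

Request:
play_rows(motion=[{"dx": 0,"dy": 0,"dz": 0,"roll": 0},{"dx": 0,"dy": 0,"dz": 0,"roll": 0},{"dx": 0,"dy": 0,"dz": 0,"roll": 0},{"dx": 0,"dy": 0,"dz": 0,"roll": 0},{"dx": 0,"dy": 0,"dz": 0,"roll": 0},{"dx": 0,"dy": 0,"dz": 0,"roll": 0},{"dx": 0,"dy": 0,"dz": 0,"roll": 0},{"dx": 0,"dy": 0,"dz": 0,"roll": 0}], grip=0.0)

```text
time_s: 6.58
tcp_pos: [0.5192, 0.1977, 0.0566]
ee_rot: [3.142, -0.0, 1.757]
ft_force: [0.0, 0.3, -0.2]
finger_gap: 0.125
grip_force: 30.0
```

Request:
play_rows(motion=[{"dx": 0,"dy": 0,"dz": -0.002,"roll": 0},{"dx": 0,"dy": 0,"dz": -0.003,"roll": 0},{"dx": 0,"dy": 0,"dz": -0.003,"roll": 0},{"dx": 0,"dy": 0,"dz": 0,"roll": 0}])

```text
time_s: 7.08
tcp_pos: [0.5194, 0.1978, 0.0651]
ee_rot: [3.141, -0.0, 1.757]
ft_force: [0.7, 0.6, -2.8]
finger_gap: 0.123
grip_force: 30.0
```

Request:
play_rows(motion=[{"dx": 0,"dy": 0,"dz": -0.004,"roll": 0},{"dx": 0,"dy": 0,"dz": -0.005,"roll": 0},{"dx": 0,"dy": 0,"dz": -0.006,"roll": 0},{"dx": 0,"dy": 0,"dz": -0.006,"roll": 0},{"dx": 0,"dy": 0,"dz": -0.006,"roll": 0},{"dx": 0,"dy": 0,"dz": -0.008,"roll": 0},{"dx": 0,"dy": 0,"dz": -0.012,"roll": 0},{"dx": 0,"dy": 0,"dz": -0.02,"roll": 0},{"dx": 0,"dy": 0,"dz": -0.03,"roll": 0},{"dx": 0,"dy": 0,"dz": -0.03,"roll": 0},{"dx": 0,"dy": 0,"dz": -0.01,"roll": 0},{"dx": 0,"dy": 0,"dz": 0,"roll": 0}])

```text
time_s: 8.57
tcp_pos: [0.5196, 0.1979, 0.2028]
ee_rot: [3.14, -0.0, 1.757]
ft_force: [-0.4, -0.3, -2.4]
finger_gap: 0.124
grip_force: 30.0
```

Run:
```python
from rig import *
from h import *
p=np.load("p.npz"); g=p["g"]
# refine gauge with scene view picks (ov.png crop: scale5, offset 295,190, origin 410,295)
s=load("scene0.npz");t=load("top0.npz")
c=camera("scene");k=6
im=cv2.resize(c["pixels"][185:255,290:370,::-1],None,fx=k,fy=k,interpolation=cv2.INTER_CUBIC)
can=np.zeros((600,800,3),np.uint8);can[:420,:480]=im
c=camera("scene");can[420:600,:480]=0
im=cv2.resize(c["pixels"][100:220,175:255,::-1],None,fx=4,fy=4,interpolation=cv2.INTER_CUBIC);can[:480,480:800]=im
cv2.imwrite("pics/g2.png",can);print(state()["tcp_pos"])
```

```text
[0.51849481 0.19755057 0.20040078]
```

View pics/g2.png

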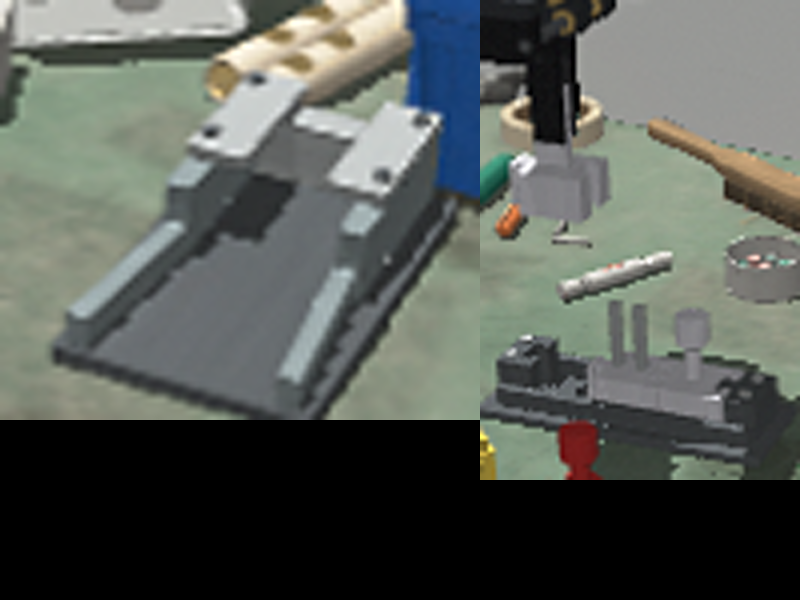

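The tab block is lifted upright and both neighbours are still seated. Lip corners in the left crop are at about (245,160), (328,185), (308,88) and (390,100). I'll refine the gauge with both cameras.

Run:
```python
from h import *
t=load("top0.npz"); s=load("scene0.npz")
B=lambda l:(np.array(l)+.5)/6.66-.5+[305,108]
Lt=[(-.095,.056,.01),(-.095,-.056,.01),(.015,.018,.051),(.015,-.018,.051),(.092,.018,.051),(.092,-.018,.051)]
ut=B([(80,567),(368,557),(180,262),(275,262),(167,60),(267,57)])
Ls=[(.015,.018,.051),(.015,-.018,.051),(.092,.018,.051),(.092,-.018,.051),(-.095,.056,.01)]
us=(np.array([(245,160),(328,185),(308,88),(390,100),(55,350)])+.5)/6-.5+[290,185]
f=lambda c,L,u,q:(proj(c,place(q,L))-u).ravel()
for n,F in(("t",lambda q:f(t,Lt,ut,q)),("s",lambda q:f(s,Ls,us,q)),("both",lambda q:np.r_[f(t,Lt,ut,q),f(s,Ls,us,q)])):
    r=least_squares(F,[.55,-.2,.02]);print(n,r.x.round(4),r.fun.reshape(-1,2).round(1).tolist())
    q=r.x; print(" entry-55",place(q,[(-.055,0,0),(.05,0,0)]).round(4).tolist())
```

```text
t [ 0.5568 -0.2002  0.0163] [[-0.5, 0.7], [0.5, 0.6], [-0.1, 0.1], [0.3, -0.4], [0.2, -0.5], [-0.3, -0.5]]
 entry-55 [[0.5018, -0.2011, 0.0], [0.6068, -0.1993, 0.0]]
s [ 0.5543 -0.2016  0.0324] [[0.4, 0.4], [0.2, -0.4], [0.1, -0.5], [-0.5, 0.6], [-0.2, -0.1]]
 entry-55 [[0.4993, -0.2033, 0.0], [0.6043, -0.1999, 0.0]]
both [ 0.5564 -0.2004  0.0216] [[-0.2, 1.0], [0.8, 0.7], [-0.1, 0.3], [0.3, -0.2], [0.1, -0.3], [-0.3, -0.4], [0.4, -0.1], [0.1, -0.8], [0.4, -0.9], [-0.3, 0.3], [-0.5, -0.8]]
 entry-55 [[0.5014, -0.2016, 0.0], [0.6063, -0.1993, 0.0]]
```

Request:
play_rows(motion=[{"dx": -0.014,"dy": -0.0033,"dz": 0,"roll": 0},{"dx": -0.03,"dy": -0.0071,"dz": 0,"roll": 0},{"dx": -0.03,"dy": -0.0071,"dz": 0,"roll": 0},{"dx": -0.03,"dy": -0.0071,"dz": 0,"roll": 0},{"dx": -0.03,"dy": -0.0071,"dz": 0,"roll": 0},{"dx": -0.03,"dy": -0.0071,"dz": 0,"roll": 0},{"dx": -0.03,"dy": -0.0071,"dz": 0,"roll": 0},{"dx": -0.03,"dy": -0.0071,"dz": 0,"roll": 0},{"dx": -0.03,"dy": -0.0071,"dz": 0,"roll": 0},{"dx": -0.03,"dy": -0.0071,"dz": 0,"roll": 0},{"dx": -0.03,"dy": -0.0071,"dz": 0,"roll": 0},{"dx": -0.03,"dy": -0.0071,"dz": 0,"roll": 0},{"dx": -0.03,"dy": -0.0071,"dz": 0,"roll": 0},{"dx": -0.015,"dy": -0.0035,"dz": 0,"roll": 0},{"dx": 0,"dy": 0,"dz": 0,"roll": 3.5},{"dx": 0,"dy": 0,"dz": 0,"roll": 4},{"dx": 0,"dy": 0,"dz": 0,"roll": 2},{"dx": 0,"dy": 0,"dz": 0,"roll": 0}])

```text
time_s: 10.92
tcp_pos: [0.5006, -0.2014, 0.2013]
ee_rot: [-3.141, -0.0, 1.592]
ft_force: [-0.4, 0.9, -2.6]
finger_gap: 0.124
grip_force: 30.0
```

Now down to about 8 mm above the lane, then look.

Request:
play_rows(motion=[{"dx": 0,"dy": 0,"dz": 0.01,"roll": 0},{"dx": 0,"dy": 0,"dz": 0.02,"roll": 0},{"dx": 0,"dy": 0,"dz": 0.03,"roll": 0},{"dx": 0,"dy": 0,"dz": 0.03,"roll": 0},{"dx": 0,"dy": 0,"dz": 0.02,"roll": 0},{"dx": 0,"dy": 0,"dz": 0.007,"roll": 0},{"dx": 0,"dy": 0,"dz": 0,"roll": 0}])

```text
time_s: 11.8
tcp_pos: [0.5008, -0.2016, 0.0845]
ee_rot: [-3.141, -0.0, 1.591]
ft_force: [0.5, -0.3, -1.9]
finger_gap: 0.125
grip_force: 30.0
```

Run:
```python
from rig import *
import cv2, numpy as np
can=np.zeros((600,800,3),np.uint8)
c=camera("scene");can[:480,:400]=cv2.resize(c["pixels"][165:261,285:365,::-1],None,fx=5,fy=5,interpolation=cv2.INTER_CUBIC)
c=camera("top");can[:480,400:800]=cv2.resize(c["pixels"][108:204,300:380,::-1],None,fx=5,fy=5,interpolation=cv2.INTER_CUBIC)
cv2.imwrite("pics/g3.png",can)
```

```text
(no output)
```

View pics/g3.png

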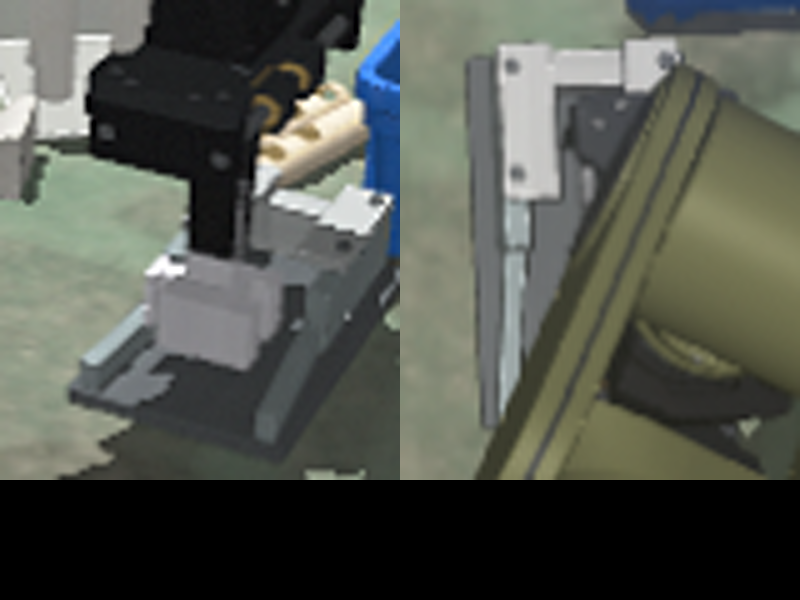

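The block is upright over the lane between the guides, with the tab square to it. The blue bin lies ahead of the gripper body, so I'll check its rim height before sliding.

Run:
```python
from h import *
t=load("top0.npz"); s=load("scene0.npz")
k=512/800
for a,b in(((560,283),(534,168)),((600,240),(532,30))):
    r=least_squares(lambda q:np.r_[(proj(s,[q])-np.array(a)*k).ravel(),(proj(t,[q])-np.array(b)*k).ravel()],[.7,-.2,.1]);print(r.x.round(3),r.fun.round(1))
```

```text
[ 0.66  -0.209  0.102] [-3.5  0.7  2.9 -1.5]
[ 0.88  -0.214  0.1  ] [-2.4  0.6  1.8 -0.9]
```

The rim is at about 0.10 m and the gripper body's underside at about 0.137 m, so it clears. Lowering to the lane floor.

Request:
play_rows(motion=[{"dx": 0,"dy": 0,"dz": 0.006,"roll": 0},{"dx": 0,"dy": 0,"dz": 0.008,"roll": 0},{"dx": 0,"dy": 0,"dz": 0.006,"roll": 0},{"dx": 0,"dy": 0,"dz": 0.003,"roll": 0},{"dx": 0,"dy": 0,"dz": 0.0015,"roll": 0},{"dx": 0,"dy": 0,"dz": 0,"roll": 0},{"dx": 0,"dy": 0,"dz": 0,"roll": 0}])

```text
time_s: 12.78
tcp_pos: [0.501, -0.2016, 0.0604]
ee_rot: [3.141, 0.0, 1.591]
ft_force: [-0.3, -0.4, -2.5]
finger_gap: 0.122
grip_force: 30.0
```

Request:
play_rows(motion=[{"dx": 0,"dy": 0,"dz": 0.0008,"roll": 0},{"dx": 0,"dy": 0,"dz": 0.0008,"roll": 0},{"dx": 0,"dy": 0,"dz": 0,"roll": 0},{"dx": 0,"dy": 0,"dz": 0,"roll": 0}])

```text
time_s: 13.28
tcp_pos: [0.5009, -0.2016, 0.0587]
ee_rot: [3.141, 0.0, 1.591]
ft_force: [1.2, 0.5, -0.7]
finger_gap: 0.126
grip_force: 30.0
```

Request:
play_rows(motion=[{"dx": 0,"dy": 0.004,"dz": 0,"roll": 0},{"dx": 0,"dy": 0.006,"dz": 0,"roll": 0},{"dx": 0,"dy": 0.007,"dz": 0,"roll": 0},{"dx": 0,"dy": 0.007,"dz": 0,"roll": 0},{"dx": 0,"dy": 0.007,"dz": 0,"roll": 0},{"dx": 0,"dy": 0.005,"dz": 0,"roll": 0},{"dx": 0,"dy": 0.002,"dz": 0,"roll": 0},{"dx": 0,"dy": 0,"dz": 0,"roll": 0}])

```text
time_s: 14.28
tcp_pos: [0.5392, -0.2008, 0.0587]
ee_rot: [3.141, 0.0, 1.591]
ft_force: [-1.5, -0.0, 0.4]
finger_gap: 0.124
grip_force: 30.0
```

Request:
play_rows(motion=[{"dx": 0,"dy": 0.004,"dz": 0,"roll": 0},{"dx": 0,"dy": 0.006,"dz": 0,"roll": 0},{"dx": 0,"dy": 0.007,"dz": 0,"roll": 0},{"dx": 0,"dy": 0.007,"dz": 0,"roll": 0},{"dx": 0,"dy": 0.007,"dz": 0,"roll": 0},{"dx": 0,"dy": 0.005,"dz": 0,"roll": 0},{"dx": 0,"dy": 0.004,"dz": 0,"roll": 0},{"dx": 0,"dy": 0.003,"dz": 0,"roll": 0},{"dx": 0,"dy": 0.003,"dz": 0,"roll": 0},{"dx": 0,"dy": 0.003,"dz": 0,"roll": 0},{"dx": 0,"dy": 0.003,"dz": 0,"roll": 0},{"dx": 0,"dy": 0.002,"dz": 0,"roll": 0},{"dx": 0,"dy": 0.002,"dz": 0,"roll": 0},{"dx": 0,"dy": 0,"dz": 0,"roll": 0}])

```text
time_s: 16.02
tcp_pos: [0.5952, -0.1996, 0.0586]
ee_rot: [3.141, 0.0, 1.591]
ft_force: [-3.5, 0.0, 4.4]
finger_gap: 0.122
grip_force: 30.0
```

Request:
play_rows(motion=[{"dx": 0,"dy": 0.002,"dz": 0,"roll": 0},{"dx": 0,"dy": 0.002,"dz": 0,"roll": 0},{"dx": 0,"dy": 0.002,"dz": 0,"roll": 0},{"dx": 0,"dy": 0.0015,"dz": 0,"roll": 0},{"dx": 0,"dy": 0,"dz": 0,"roll": 0}])

```text
time_s: 16.65
tcp_pos: [0.6026, -0.1995, 0.0586]
ee_rot: [3.141, 0.0, 1.591]
ft_force: [-3.5, -0.1, 5.1]
finger_gap: 0.126
grip_force: 30.0
```

Request:
play_rows(motion=[{"dx": 0,"dy": 0.001,"dz": 0,"roll": 0},{"dx": 0,"dy": 0.001,"dz": 0,"roll": 0},{"dx": 0,"dy": 0.001,"dz": 0,"roll": 0},{"dx": 0,"dy": 0,"dz": 0,"roll": 0}])

```text
time_s: 17.15
tcp_pos: [0.6054, -0.1994, 0.0587]
ee_rot: [3.141, 0.0, 1.591]
ft_force: [-4.1, 0.3, 4.9]
finger_gap: 0.12
grip_force: 30.0
```

Request:
play_rows(motion=[{"dx": 0,"dy": 0.001,"dz": 0,"roll": 0},{"dx": 0,"dy": 0.001,"dz": 0,"roll": 0},{"dx": 0,"dy": 0,"dz": 0,"roll": 0}])

```text
time_s: 17.52
tcp_pos: [0.6075, -0.1994, 0.0587]
ee_rot: [3.141, 0.0, 1.591]
ft_force: [-4.3, 0.5, 4.0]
finger_gap: 0.123
grip_force: 30.0
```

Request:
play_rows(motion=[{"dx": 0,"dy": 0.001,"dz": 0,"roll": 0},{"dx": 0,"dy": 0.001,"dz": 0,"roll": 0},{"dx": 0,"dy": 0,"dz": 0,"roll": 0}])

```text
time_s: 17.9
tcp_pos: [0.6077, -0.1993, 0.0587]
ee_rot: [-3.137, -0.001, 1.591]
ft_force: [-10.4, -0.0, 9.2]
finger_gap: 0.125
grip_force: 30.0
```

The block has met the stop: it stalled at x=0.6077 and fx jumped to -10 N. Easing off and releasing.

Request:
play_rows(motion=[{"dx": 0,"dy": -0.001,"dz": -0.0003,"roll": 0},{"dx": 0,"dy": 0,"dz": 0,"roll": 0}])

```text
time_s: 18.15
tcp_pos: [0.6076, -0.1994, 0.0587]
ee_rot: [-3.14, -0.0, 1.591]
ft_force: [-6.3, -0.2, 5.9]
finger_gap: 0.125
grip_force: 30.0
```

Request:
play_rows(motion=[{"dx": 0,"dy": 0,"dz": 0,"roll": 0},{"dx": 0,"dy": 0,"dz": 0,"roll": 0},{"dx": 0,"dy": 0,"dz": 0,"roll": 0},{"dx": 0,"dy": 0,"dz": 0,"roll": 0},{"dx": 0,"dy": 0,"dz": 0,"roll": 0}], grip=0.04)

```text
time_s: 18.77
tcp_pos: [0.6084, -0.1993, 0.0588]
ee_rot: [3.141, -0.0, 1.591]
ft_force: [-0.7, -0.2, -0.2]
finger_gap: 0.42
grip_force: 0.0
```

Request:
play_rows(motion=[{"dx": 0,"dy": 0,"dz": -0.005,"roll": 0},{"dx": 0,"dy": 0,"dz": -0.015,"roll": 0},{"dx": 0,"dy": 0,"dz": -0.03,"roll": 0},{"dx": 0,"dy": 0,"dz": -0.04,"roll": 0},{"dx": 0,"dy": 0,"dz": -0.05,"roll": 0},{"dx": 0,"dy": 0,"dz": -0.02,"roll": 0},{"dx": 0,"dy": -0.02,"dz": 0,"roll": 0},{"dx": 0.02,"dy": -0.04,"dz": 0,"roll": 0},{"dx": 0.04,"dy": -0.04,"dz": 0,"roll": 0},{"dx": 0.05,"dy": -0.04,"dz": 0,"roll": 0},{"dx": 0.05,"dy": -0.02,"dz": 0,"roll": 0},{"dx": 0.05,"dy": 0,"dz": 0,"roll": 0},{"dx": 0.03,"dy": 0,"dz": 0,"roll": 0},{"dx": 0,"dy": 0,"dz": 0,"roll": 0}])

```text
time_s: 20.52
tcp_pos: [0.4438, 0.0375, 0.2184]
ee_rot: [-3.141, 0.0, 1.595]
ft_force: [-0.5, -0.5, 0.3]
finger_gap: 0.422
grip_force: 0.0
```

Run:
```python
from rig import *
import cv2, numpy as np
can=np.zeros((600,800,3),np.uint8)
c=camera("scene");can[:480,:400]=cv2.resize(c["pixels"][165:261,285:365,::-1],None,fx=5,fy=5,interpolation=cv2.INTER_CUBIC)
can[480:,:400]=0
c2=camera("top");can[:480,400:800]=cv2.resize(c2["pixels"][108:204,300:380,::-1],None,fx=5,fy=5,interpolation=cv2.INTER_CUBIC)
can[480:600,:240]=cv2.resize(c["pixels"][165:225,170:290,::-1],(240,120))
cv2.imwrite("pics/g4.png",can)
```

```text
(no output)
```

View pics/g4.png

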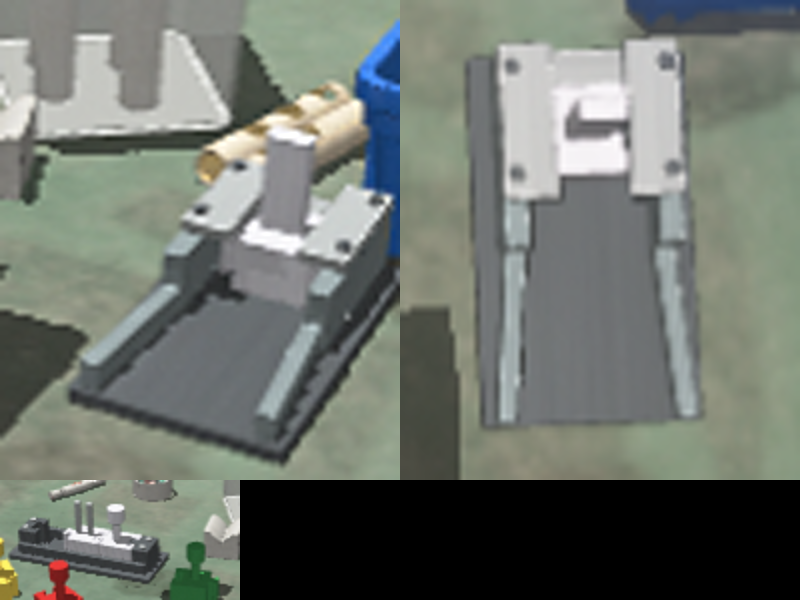

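The block stands upright under the lips, centred, with its near edge at top-view (595,172), about 12 mm inside the lips. That puts its centre near x=50 mm, against the stop. The knob and pin blocks are seated and the gripper is clear.

```bash
python3 -c "
from rig import *
print(finish_job())"
```

```text
the job is handed in; nothing more can be done
None
```

The job is handed in: the tab block stands upright against the gauge's end stop under the lips, the knob and pin blocks are still seated in the rack, and the arm is clear; no verdict came back on hand-in.

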